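# Rock the heavy parts tub to pour out the control knobs

### The job

Bring the metal tray over and dock it, squared up and centred, with its low end wall against the front of the wooden stand. Then, without lifting the heavy tub off the stand, rock it forward on its front base edge (the bar at its back is there for this) until all three control knobs have slid out into the tray, and ease it back down flat where it stood, never letting it drop or fall over. Finally bring the tray, with the knobs in it, onto the middle of the dark rubber mat, lined up with the mat, let go, and leave the other things on the bench alone.

Things in the scene. Friction and masses are not known exactly. Their poses are not given: they have to be found in the camera images.
- stand: Fixed plywood block, 200 (x) x 170 (y) x 100 mm high, that carries the tub. Origin at the centre of its underside, on the bench. Its +y axis points the way the tub pours; a dark steel stop lip 7 mm high and 8 mm thick runs along the top of its front (+y) edge, and the tub's nose rests just behind the lip.
- stand_front (a point): Middle of the foot of the stand's front (+y) face, at bench height; same axes as the stand. The tray docks against this face.
- stand_seat (a point): The nominal seat of the tub's nose on the stand: 68.5 mm in front (+y) of the stand's centre, 108 mm above the bench. The tub's edge point lies here, up to 20 mm to either side, when the tub is seated.
- tub: Heavy grey steel tub, loose, about 2 kg, on the stand and facing the same way. Origin at the centre of its underside, z up, +y the way it pours. Base 130 (x) x 110 (y) mm, 100 mm high, inner floor 14 mm up, walls 4 mm. Back (y = -55 mm) and sides are upright; the front wall slopes out from y = 55 mm at the base to y = 105 mm at the rim. A round nose of 8 mm radius runs along its front base edge.
- tub_edge (a point): Middle of the nose axis, about which the tub rocks: y = +67 mm, z = 8 mm in the tub's frame. The tub falls back by itself up to about 75 degrees of tilt; the knobs slide out by about 80 degrees, 90 is a sure pour, beyond 100 the rim nears the tray. At 90 degrees the rim is about 80 mm out from the stand's front face and 65 mm above the bench.
- tub_bar (a point): Middle of the tub's round steel bar handle, 12 mm in diameter, 100 mm long along the tub's x, on two legs behind the back wall: y = -100 mm, z = 105 mm in the tub's frame, 39 mm free between bar and wall. Fingers lowered astride it can push and hold it without clamping while it turns between them. Rocking takes about 7 N along the bar's arc, or 13 N level.
- knob0: Turned aluminium control knob, 32 mm in diameter, 18 mm high, 35 g, smooth and slippery; starts on the tub's floor. Origin at the centre of its flange.
- knob1: Second knob, like the first.
- knob2: Third knob, like the first.
- tray: Loose aluminium tray, 0.4 kg, 150 (x) x 180 (y) mm, walls 35 mm high and 4 mm thick. Origin at the centre of its underside. The end with the upright handle tab is its +y end; the low end wall that docks against the stand is its -y end. It slides on the bench.
- tray_handle (a point): Middle of the top of the tray's flat handle tab: 60 mm wide along the tray's x, 10 mm thick along its y, top 75 mm above the bench, 85 mm from the tray's centre towards +y. It can be pinched from above.
- tray_edge (a point): Middle of the foot of the tray's low (-y) end wall, outer face, 90 mm from the tray's centre.
- mat: Dark rubber mat on the bench, 180 (x) x 210 (y) mm, about 1 mm thick and no obstacle. Origin at its centre; the tray should lie along it, the handle either way.
- spool: Bystander: white plastic spool, 52 mm in diameter, 46 mm high, standing. Origin at the centre of its underside.
- driver: Bystander: screwdriver with a blue handle lying on the bench.
- meter: Bystander: black hand-held meter, 75 x 140 x 42 mm, lying flat. Origin at the centre of its underside.
Not all that is in view belongs to the job. What is shaped like the tub but turquoise is not meant. Leave any purple look-alike of the tray alone.

How it is judged:
By the outcome, as a careful person would: the job done as asked, in the order asked, and still so for the second after the job is handed in, with the robot touching nothing.
It also fails if it takes over 72 s, if anything falls off the work surface, if the arm or the gripper's body presses on something with over 40 N, if the wrist force passes 120 N, or if a joint passes its speed limit or range.

### The arm

A 6-joint arm with a two-finger parallel gripper is mounted at the origin on the work surface. World frame = base frame: x ahead of the robot, y to its left, z up, the work surface at z = 0. Lengths are in m, angles in rad, forces in N, time in s.
With the tool pointing down it reaches from about 0.3 to 0.775 m from the base axis. Payload 14.6 kg.
Tool frame: the origin (TCP) lies at the very end of the fingers, on their centre line; the grasp point (between the pads) lies 19 mm behind it; z points along the fingers, y is the line along which they close (so a half turn about z gives the same grasp; the last joint's range is limited). The gripper opens to 94 mm and grips with 3 to 60 N. Pads are 16 mm wide; open, the fingers measure 119 mm over their backs; the gripper's body (75 mm by 177 mm) begins 78 mm behind the grasp point.
Start: joints at [1.083, 0.3, 1.521, -0, 1.321, -0.067], TCP at [0.225, 0.502, 0.205] pointing down, gripper open.
Joint ranges: [-3.03, 3.03], [-0.79, 2.21], [0.23, 2.52], [-1.04, 4.18], [0, 3.07], [-2.55, 2.55]. Speed limits (rad/s): [2.22, 2.22, 2.57, 3.14, 3.14, 3.14].

### API

Orientations are given as [roll, pitch, yaw] about the fixed x, y, z axes, in that order (R = Rz(yaw) Ry(pitch) Rx(roll)).
In Python, from station import ctrl, cams gives the robot as it stands. The module is installed in compiled form; this text tells all that it offers.
- The arm moves only by the tool arm_command, never from a script. Its argument "plan" is a list that holds one entry, the list of rows, each a list of 7 numbers: the shift along the tool's x, y, z in a scale on which 1.0 is 0.6 m, then the turn, a rotation vector about the tool's x, y, z in normalised numbers (1 is 2 rad), then the closure, from -1 (fully open) to 1 (shut). A call has 1 to 12 rows; each row is the pose to reach, as a shift and turn from the pose commanded when the call began, along the tool's axes at that moment; what a row does not reach only later rows make up. A row lasts 1/10 s, in which the tool goes at most 50 mm and 8.59 degrees, less where a joint would pass 70% of its speed; a pose out of reach is approached as far as the arm can. A call with a gripper value outside its range is refused whole. The fingers move at their own pace and stop on an object; "squeeze" is the grip in N (left out, the last holds). Time passes only in rows, so rows that repeat a pose let the fingers close. It gives the time, the measured TCP pose, the force, the opening and the grip force at its end, in the units of the state.
- ctrl.get_obs(): the state, without advancing time (a new reading comes with each control period).
- cams.camera(name): name is "side" or "top"; returns (picture, depth): 384x512x3 uint8, blue, green, red; 384x512 float32, m along the optical axis (not along the pixel's ray), 0 where there is no reading.
- cams.camera_info(name): a dict with "fx", "fy", "cx", "cy" (pixels), "dist_coeffs" ([k1, k2, p1, p2, k3] as OpenCV has them; the pictures are not rectified), "world_to_cam" (4x4, takes a point from world to camera coordinates). Camera axes: x right, y down, z forward; pixel columns grow to the right and rows downward; lengths in m; the calibration is good to about 2 mm. A picture is of the moment at which its call begins. camera_info takes no time and is no camera call.
- ctrl.hand_in(): hands the job in; it is judged then, once.
The state is a dict: "time_s": time; "qpos": joint angles; "joint_vel": joint speeds; "tau": joint torques, N m; "ee_pos": TCP position; "eef_rot": TCP orientation; "force": force on the tool from outside, world axes, zero at the start; "moment": the same for the moment, N m; "grip_width": finger opening in m; "grip_force": force on a finger pad.
Only numpy, scipy, OpenCV 4.12 (cv2) and the standard library are available. Lean on these libraries where they do the work, as an engineer would, in place of code of your own. Each camera call takes 0.05 s, during which the arm holds its last target. There are 200 camera calls.

## Working session

There is one attempt and no reset: what is moved stays moved. The work goes in short steps, Python scripts to look and compute and a tool call to move; the robot and the scene stay as the last step left them, time stands still between calls to the robot, and variables do not carry over. Pictures are saved under pics/ and viewed, at most 10 in all, crops included, and the job is handed in when it is done.

Besides the shell and the picture viewer there is one more tool, called after "Request:" as a command line: name --argument value ..., lists and objects as JSON in quotes. arm_command: Moves the arm, as the interface text tells. Its arguments: {"type":"object","properties":{"plan":{"type":"array"},"squeeze":{"type":"number"}},"required":["plan"]}

```bash
mkdir -p pics; cat > h.py <<'E'
import numpy as np, cv2
from station import ctrl, cams
def grab(n):
    p,d=cams.camera(n); return np.array(p),np.array(d)
def info(n):
    i=cams.camera_info(n); K=np.array([[i['fx'],0,i['cx']],[0,i['fy'],i['cy']],[0,0,1.]])
    return K,np.array(i['dist_coeffs'],float),np.array(i['world_to_cam'])
def rays(n,px):
    K,D,T=info(n); u=cv2.undistortPoints(np.array(px,float).reshape(-1,1,2),K,D).reshape(-1,2)
    d=np.c_[u,np.ones(len(u))]@T[:3,:3]; return -T[:3,:3].T@T[:3,3],d
def plane(n,px,z):
    c,d=rays(n,px); return c+d*((z-c[2])/d[:,2])[:,None]
def cloud(n,d):
    K,D,T=info(n); h,w=d.shape; v,u=np.mgrid[:h,:w]
    p=cv2.undistortPoints(np.c_[u.ravel(),v.ravel()].astype(float).reshape(-1,1,2),K,D).reshape(-1,2)
    P=np.c_[p,np.ones(len(p))]*d.reshape(-1,1); return ((P-T[:3,3])@T[:3,:3]).reshape(h,w,3)
E
python3 - <<'E'
from h import *
for n in('side','top'):
    p,d=grab(n); cv2.imwrite(f'pics/{n}0.png',p); np.save(f'{n}0.npy',d)
    K,D,T=info(n); print(n,K[0,0],D,(-T[:3,:3].T@T[:3,3]).round(3),T[2,:3].round(2),(d>0).mean())
o=ctrl.get_obs(); print({k:np.round(v,3) for k,v in o.items()})
E
```

```text
side 360.4629942171169 [-0.04521138  0.          0.          0.          0.        ] [ 0.5   -0.576  0.869] [ 0.03  0.66 -0.75] 0.9960988362630209
top 442.969912288959 [0.00826823 0.         0.         0.         0.        ] [0.282 0.07  1.462] [ 0.18 -0.   -0.98] 0.9962819417317709
{'time_s': np.float64(0.1), 'qpos': array([ 1.083,  0.3  ,  1.522, -0.   ,  1.321, -0.067]), 'joint_vel': array([ 0.   , -0.004, -0.001, -0.   ,  0.001, -0.   ]), 'tau': array([ 0.0000e+00, -5.3264e+01, -3.5329e+01,  7.1000e-02,  2.3000e-02,
        0.0000e+00]), 'ee_pos': array([0.225, 0.502, 0.205]), 'eef_rot': array([-3.141, -0.   ,  2.721]), 'force': array([-1.134, -0.213,  0.26 ]), 'moment': array([-0.041, -0.021, -0.016]), 'grip_force': np.float64(0.0), 'grip_width': np.float64(0.094)}
```

View pics/top0.png

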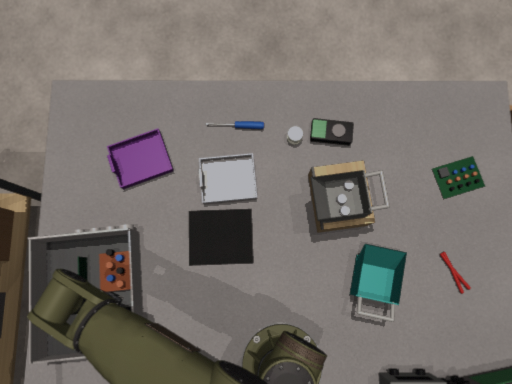

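View pics/side0.png

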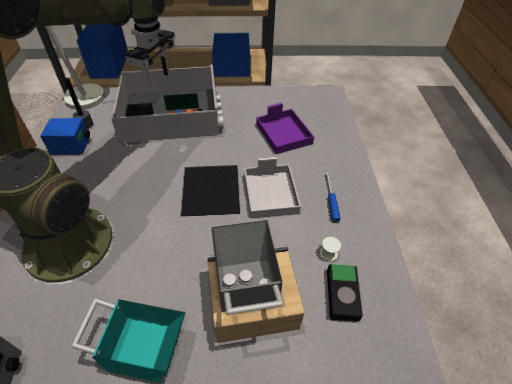

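The top view shows these candidates:
- **Trays:** bare aluminium at (228,179) and purple at (140,158). I take the aluminium one.
- **Tubs:** grey steel on the wooden stand at (342,197) with three knobs in it, and turquoise at (378,275). I take the grey one.
- **Mat:** black, at (221,237).

I'll confirm this in one enlarged crop and measure.

```bash
python3 - <<'E'
from h import *
t=cv2.imread('pics/top0.png'); s=cv2.imread('pics/side0.png')
a=cv2.resize(t[110:280,185:405],None,fx=2.7,fy=2.7,interpolation=cv2.INTER_CUBIC); cv2.imwrite('pics/crop0.png',a)
for n,im in(('top',t),('side',s)):
    d=np.load(f'{n}0.npy'); P=cloud(n,d); hsv=cv2.cvtColor(im,cv2.COLOR_BGR2HSV)
    X,Y,Z=P[...,0],P[...,1],P[...,2]
    reg=(X>.15)&(X<.85)&(Y>-.3)&(Y<.35)
    def rep(name,m):
        m=(m&reg).astype(np.uint8); k,l,st,_=cv2.connectedComponentsWithStats(m)
        for i in range(1,k):
            if st[i,4]<40: continue
            q=P[l==i]; r=cv2.minAreaRect((q[:,:2]*1000).astype(np.float32))
            print(n,name,st[i].tolist(),'rect mm',np.round(r[0],1),np.round(r[1],1),round(r[2],1),'z',np.percentile(q[:,2],[5,50,95]).round(3))
    h,sa,v=hsv[...,0],hsv[...,1],hsv[...,2]
    rep('mat',(v<35)&(abs(Z)<.012))
    rep('wood',(h>8)&(h<28)&(sa>70)&(Z>.085)&(Z<.115))
    rep('tubtop',(Z>.188)&(Z<.216)&(sa<70))
    rep('tray',(Z>.006)&(Z<.085)&(sa<60)&(Y>-.03)&(Y<.3)&(X>.4))
    rep('blue/driver',(h>105)&(h<125)&(sa>150))
    rep('rest',(Z>.01)&(Z<.06)&(X>.55)&(Y<.1))
E
```

```text
top mat [190, 210, 62, 55, 3229] rect mm [401.7 198.3] [174.  201.9] 2.0 z [-0.005  0.     0.006]
top wood [314, 161, 51, 15, 452] rect mm [ 609.  -181.8] [ 30.2 160.8] 7.7 z [0.095 0.1   0.105]
top wood [323, 212, 52, 18, 370] rect mm [ 436.3 -204.5] [ 31.8 163.9] 12.6 z [0.094 0.099 0.105]
top tubtop [311, 170, 79, 51, 683] rect mm [ 508.9 -190.3] [130.5 210.9] 7.7 z [0.19  0.2   0.211]
top tray [206, 123, 29, 3, 52] rect mm [784.  205.3] [96.4  7.1] 88.5 z [0.009 0.016 0.019]
top tray [199, 153, 59, 52, 668] rect mm [595.6 178.5] [162.1 185.9] 5.8 z [0.006 0.028 0.074]
top blue/driver [235, 122, 28, 7, 176] rect mm [537.3 111.5] [ 91.8 509.7] 89.0 z [0.015 0.023 0.029]
top rest [310, 118, 44, 27, 966] rect mm [ 755.8 -173.9] [140.6  77.7] 84.5 z [0.022 0.036 0.044]
top rest [251, 121, 13, 8, 97] rect mm [780.2  78.6] [42.6 26. ] 85.5 z [0.015 0.022 0.029]
top rest [288, 126, 15, 16, 181] rect mm [741.6 -48.6] [47.3 50.6] 87.4 z [0.04  0.046 0.051]
top rest [251, 153, 6, 38, 53] rect mm [613.8  90.6] [126.1   7.4] 5.9 z [0.018 0.034 0.04 ]
side mat [182, 166, 58, 50, 2503] rect mm 
[... 329 characters left out ...]
.7 z [0.008 0.029 0.07 ]
side tray [326, 172, 6, 21, 41] rect mm [782.3 206.9] [89.8  6.7] 88.2 z [0.011 0.015 0.017]
side blue/driver [329, 193, 11, 29, 215] rect mm [778. 103.] [ 23.7 100.3] 0.4 z [0.012 0.022 0.026]
side rest [259, 204, 42, 12, 252] rect mm [611.8  88.3] [124.1   8.8] 5.9 z [0.012 0.025 0.035]
side rest [330, 206, 10, 15, 122] rect mm [778.3  76.3] [46.7 24.4] 88.5 z [0.013 0.022 0.026]
side rest [322, 237, 19, 18, 263] rect mm [739.3 -50.2] [48.9 49.5] 84.9 z [0.017 0.045 0.048]
side rest [327, 264, 35, 57, 1686] rect mm [ 755.  -176.3] [139.4  76.8] 83.7 z [0.02  0.035 0.043]
side rest [266, 319, 37, 15, 277] rect mm [ 591.9 -265.9] [84.7  3.1] 7.7 z [0.012 0.036 0.058]
```

View pics/crop0.png

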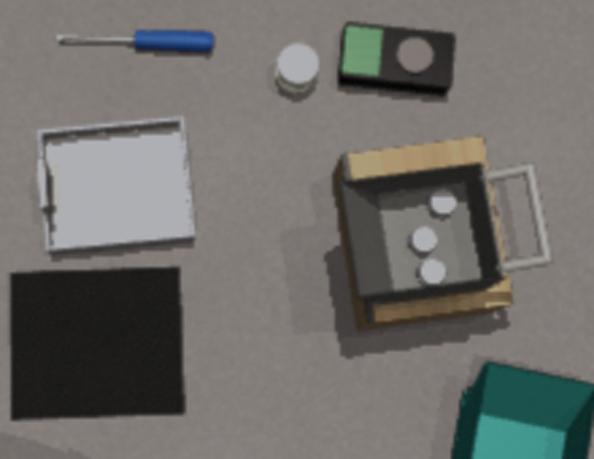

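The crop confirms it: the aluminium tray (tab on its left, low wall facing the stand) and the grey tub with three light knobs (crop 443,203; 423,239; 432,271), bar on its right. I'll refine the positions with rim rays from both views.

```bash
python3 - <<'E'
from h import *
from scipy.optimize import minimize_scalar
def fit(n,m,z,yaw0):
    v,u=np.nonzero(m); q=plane(n,np.c_[u,v],z)[:,:2]*1000
    f=lambda a:(lambda r:np.sum(np.diff(np.percentile(r,[1,99],axis=0),axis=0)))(q@np.array([[np.cos(a),-np.sin(a)],[np.sin(a),np.cos(a)]]))
    aa=np.radians(np.arange(yaw0-6,yaw0+6,.1)); a=aa[np.argmin([f(x) for x in aa])]
    A=np.array([[np.cos(a),-np.sin(a)],[np.sin(a),np.cos(a)]]); r=q@A
    lo,hi=np.percentile(r,[.7,99.3],axis=0); return np.degrees(a),(lo+hi)/2@A.T,hi-lo,len(q)
for n in('top','side'):
    im=cv2.imread(f'pics/{n}0.png'); P=cloud(n,np.load(f'{n}0.npy')); X,Y,Z=np.moveaxis(P,-1,0)
    h,s,v=np.moveaxis(cv2.cvtColor(im,cv2.COLOR_BGR2HSV),-1,0)
    pr=lambda k,r:print(n,k,'yaw %.1f'%r[0],'c',r[1].round(1),'size',r[2].round(1),r[3])
    near=(X>.48)&(X<.70)&(Y>.05)&(Y<.3)
    tr=near&(Z>.027)&(Z<.045); pr('trayrim',fit(n,tr,.035,6))
    print('  rim z',np.median(Z[tr]).round(4))
    tb=near&(Z>.055); q=P[tb]; print('  tab',q.mean(0).round(4),len(q),'ztop',np.percentile(q[:,2],95).round(4))
    pr('mat',fit(n,(v<35)&(abs(Z)<.012)&(X>.25)&(X<.55)&(Y>.05)&(Y<.35),.001,2))
    st=(X>.35)&(X<.7)&(Y>-.35)&(Y<-.05)
    pr('standtop',fit(n,st&(h>8)&(h<28)&(s>60)&(Z>.088)&(Z<.112),.1,8))
    pr('tubrim+bar',fit(n,st&(Z>.19)&(Z<.215)&(s<70),.2025,8))
    # bar: points behind tub back
    a=np.radians(7.8); yy=-np.sin(a)*(X-.5075)+np.cos(a)*(Y+.191); xx=np.cos(a)*(X-.5075)+np.sin(a)*(Y+.191)
    b=st&(yy<-.085)&(Z>.185)&(Z<.225); print('  bar',P[b].mean(0).round(4),'ztop',np.percentile(Z[b],90).round(4),b.sum(),'x',np.percentile(xx[b],[2,98]).round(3))
    lip=st&(Z>.1)&(Z<.125)&(yy>.06)&(abs(yy)<.12)&(abs(xx)<.13); 
    K=st&(v>120)&(s<50)&(Z>.12)&(Z<.15)&(abs(yy)<.06); print('  knob pts',K.sum(),P[K].mean(0).round(3))
E
```

```text
top trayrim yaw 5.7 c [592.1 175.1] size [151.4 179.4] 272
  rim z 0.0338
  tab [0.5819 0.2586 0.072 ] 70 ztop 0.0786
top mat yaw 1.0 c [401.1 198.9] size [170.5 198.3] 3229
top standtop yaw 7.9 c [ 524.9 -192.2] size [199.3 161.1] 869
top tubrim+bar yaw 7.6 c [ 507.5 -191.4] size [128.7 211.3] 651
  bar [ 0.5214 -0.2868  0.2085] ztop 0.2122 188 x [-0.053  0.056]
  knob pts 191 [ 0.506 -0.191  0.131]
side trayrim yaw 5.6 c [590.3 172.2] size [150.3 186.3] 402
  rim z 0.0335
  tab [0.5821 0.2566 0.0678] 112 ztop 0.0757
side mat yaw 0.6 c [400.1 194.5] size [173.7 200.9] 2503
side standtop yaw 8.3 c [ 524.1 -197.1] size [197.7 163.2] 2323
side tubrim+bar yaw 8.1 c [ 506.8 -192. ] size [128.3 207.4] 1334
  bar [ 0.5215 -0.2903  0.2079] ztop 0.2103 403 x [-0.055  0.053]
  knob pts 275 [ 0.496 -0.188  0.131]
```

The manual's scale: shifts go in shares of 0.6 m and turns go in shares of 2 rad. Converting my numbers, -426 mm is -0.71, -415 mm is -0.6917, -0.52 rad is -0.26.

Request:
arm_command --plan '[[[-0.0667,-0.0133,0,0,0,-0.05,0],[-0.1467,-0.0267,0,0,0,-0.1,0],[-0.2283,-0.0417,0,0,0,-0.15,0],[-0.31,-0.055,0,0,0,-0.21,0],[-0.3917,-0.07,0,0,0,-0.26,0],[-0.4733,-0.085,0.0167,0,0,-0.26,0],[-0.5533,-0.1,0.0333,0,0,-0.26,0],[-0.6333,-0.115,0.05,0,0,-0.26,0],[-0.6917,-0.125,0.0667,0,0,-0.26,0],[-0.71,-0.1283,0.1,0,0,-0.26,0],[-0.71,-0.1283,0.1333,0,0,-0.26,0],[-0.71,-0.1283,0.1417,0,0,-0.26,0]]]' --squeeze 40

```text
time_s: 1.3
ee_pos: [0.5812, 0.2569, 0.1176]
eef_rot: [-3.14, -0.004, -3.043]
force: [-1.1, 0.2, -0.6]
grip_width: 0.0471
grip_force: 0.0
```

```bash
cat >> h.py <<'E'
from scipy.spatial.transform import Rotation as Rot
def go(*wps):
    "each wp: world x,y,z mm, tool-y angle deg -> tool shift, turn"
    o=ctrl.get_obs(); R=Rot.from_euler('xyz',o['eef_rot']); p=np.array(o['ee_pos'])*1000
    for w in wps:
        a=np.radians(w[3]); c,s=np.cos(a),np.sin(a); G=Rot.from_matrix([[-s,c,0],[c,s,0],[0,0,-1.]]) if 0 else Rot.from_matrix(np.array([[-s,c,0],[c,s,0],[0,0,-1.]])*np.array([-1,1,1])) if 0 else Rot.from_euler('xyz',[np.pi,0,a+np.pi/2])
        print(w,'->',R.inv().apply(np.array(w[:3])-p).round(1),(R.inv()*G).as_rotvec().round(3))
    print('t',round(float(o['time_s']),2),'p',p.round(1),'yang',np.degrees(np.arctan2(*R.as_matrix()[[1,0],1])).round(2),'F',np.round(o['force'],1),'w',round(float(o['grip_width']),4),'q',np.round(o['qpos'],2))
E
python3 - <<'E'
import re
s=open('h.py').read()
i=s.index("        a=np.radians(w[3]); c,s"); j=s.index("        print(w")
s=s[:i]+"        G=Rot.from_euler('xyz',[np.pi,0,np.radians(w[3])+np.pi/2])\n"+s[j:]
open('h.py','w').write(s)
E
python3 - <<'E'
from h import *
go((582.5,258,120,95.7),(582.5,258,44,95.7))
for n in('top','side'):
    im=cv2.imread(f'pics/{n}0.png'); g=cv2.cvtColor(im,cv2.COLOR_BGR2GRAY)
    P=cloud(n,np.load(f'{n}0.npy')); m=((g<45)&(abs(P[...,2])<.02)&(P[...,0]>.25)&(P[...,0]<.55)&(P[...,1]>.05)&(P[...,1]<.35)).astype(np.uint8)
    c=max(cv2.findContours(m,0,1)[0],key=cv2.contourArea); q=plane(n,c[:,0],.001)[:,:2]*1000
    ctr=q.mean(0); e={}
    x0,y0=q.min(0);x1,y1=q.max(0)
    for k,(ax,val) in dict(x0=(0,x0),x1=(0,x1),y0=(1,y0),y1=(1,y1)).items():
        o=1-ax; lo,hi=(y0,y1) if ax==0 else (x0,x1)
        s=q[(abs(q[:,ax]-val)<12)&(q[:,o]>lo+25)&(q[:,o]<hi-25)]
        f=np.polyfit(s[:,o]-ctr[o],s[:,ax],1); e[k]=f; print(n,k,'slope deg %.2f off %.1f'%(np.degrees(f[0]),f[1]),len(s))
    print(n,'centre',(e['x0'][1]+e['x1'][1])/2,(e['y0'][1]+e['y1'][1])/2)
E
```

```text
(582.5, 258, 120, 95.7) -> [-1.4  0.9 -2.4] [-0.001 -0.004 -0.001]
(582.5, 258, 44, 95.7) -> [-1.7  1.  73.6] [-0.001 -0.004 -0.001]
t 1.3 p [581.2 256.9 117.6] yang 95.64 F [-1.1  0.2 -0.6] w 0.0471 q [ 0.36  0.57  1.35  0.    1.23 -1.31]
top x0 slope deg -2.26 off 315.6 49
top x1 slope deg -1.87 off 487.2 48
top y0 slope deg 1.61 off 97.8 40
top y1 slope deg 3.91 off 299.7 40
top centre 401.392292722708 198.7401757458752
side x0 slope deg -2.02 off 313.3 37
side x1 slope deg -1.64 off 486.5 36
side y0 slope deg 2.19 off 94.1 43
side y1 slope deg 2.34 off 296.6 39
side centre 399.86788161041363 195.3783122673481
```

Scaled: 74 mm is 0.1233, 65 mm is 0.1083, 0.004 rad is 0.002.

Request:
arm_command --plan '[[[-0.0025,0.0017,0.0583,0,0.002,0,0],[-0.0025,0.0017,0.1083,0,0.002,0,0],[-0.0025,0.0017,0.1233,0,0.002,0,0],[-0.0025,0.0017,0.1233,0,0.002,0,0],[-0.0025,0.0017,0.1233,0,0.002,0,1],[-0.0025,0.0017,0.1233,0,0.002,0,1],[-0.0025,0.0017,0.1233,0,0.002,0,1],[-0.0025,0.0017,0.1233,0,0.002,0,1],[-0.0025,0.0017,0.1233,0,0.002,0,1],[-0.0025,0.0017,0.1233,0,0.002,0,1]]]' --squeeze 40

```text
time_s: 2.3
ee_pos: [0.5835, 0.259, 0.0468]
eef_rot: [3.141, -0.004, -3.042]
force: [-1.9, 0.7, 3.1]
grip_width: 0.0095
grip_force: 40.0
```

```bash
python3 - <<'E'
from h import *
# dock: tray centre (499.9,-17.3) yaw 7.9 ; tab = +85 along (-.1374,.9905)
T=lambda d:np.r_[np.array([524,-190.6])+np.array([-.1374,.9905])*(260+d)]
for d in(40,15,5,0): p=T(d).round(1); go((*p,42.9,97.9))
E
```

```text
(np.float64(482.8), np.float64(106.6), 42.9, 97.9) -> [ 115.3 -141.7    4.3] [ 0.    -0.004 -0.039]
t 2.3 p [583.5 259.   46.8] yang 95.68 F [-1.9  0.7  3.1] w 0.0095 q [ 0.36  0.66  1.39  0.    1.1  -1.31]
(np.float64(486.2), np.float64(81.8), 42.9, 97.9) -> [ 114.4 -166.7    4.3] [ 0.    -0.004 -0.039]
t 2.3 p [583.5 259.   46.8] yang 95.68 F [-1.9  0.7  3.1] w 0.0095 q [ 0.36  0.66  1.39  0.    1.1  -1.31]
(np.float64(487.6), np.float64(71.9), 42.9, 97.9) -> [ 114.  -176.7    4.3] [ 0.    -0.004 -0.039]
t 2.3 p [583.5 259.   46.8] yang 95.68 F [-1.9  0.7  3.1] w 0.0095 q [ 0.36  0.66  1.39  0.    1.1  -1.31]
(np.float64(488.3), np.float64(66.9), 42.9, 97.9) -> [ 113.8 -181.7    4.3] [ 0.    -0.004 -0.039]
t 2.3 p [583.5 259.   46.8] yang 95.68 F [-1.9  0.7  3.1] w 0.0095 q [ 0.36  0.66  1.39  0.    1.1  -1.31]
```

Scaled: -142 mm is -0.2367, -138 mm is -0.23, -0.039 rad is -0.0195.

Request:
arm_command --plan '[[[0.0167,-0.02,0,0,0,0,1],[0.05,-0.0617,0,0,0,-0.005,1],[0.0917,-0.1133,0,0,0,-0.01,1],[0.1333,-0.1633,0,0,0,-0.015,1],[0.1667,-0.205,0,0,0,-0.0195,1],[0.1867,-0.23,0,0,0,-0.0195,1],[0.1917,-0.2367,0,0,0,-0.0195,1],[0.1917,-0.2367,0,0,0,-0.0195,1],[0.1917,-0.2367,0,0,0,-0.0195,1]]]'

```text
time_s: 3.2
ee_pos: [0.4835, 0.1067, 0.0468]
eef_rot: [3.141, -0.004, -3.003]
force: [-0.6, -0.5, -2.6]
grip_width: 0.0094
grip_force: 40.0
```

```bash
cat >> h.py <<'E'
def tray(tag,box=(.35,.7,-.12,.30),hide=None):
    A=lambda a:np.array([[np.cos(a),-np.sin(a)],[np.sin(a),np.cos(a)]])
    for n in('top','side'):
        im,d=grab(n); cv2.imwrite(f'pics/{n}_{tag}.png',im); np.save(f'{n}_{tag}.npy',d); P=cloud(n,d); X,Y,Z=np.moveaxis(P,-1,0)
        s=cv2.cvtColor(im,cv2.COLOR_BGR2HSV)[...,1]
        m=(X>box[0])&(X<box[1])&(Y>box[2])&(Y<box[3])&(Z>.026)&(Z<.043)&(s<70)
        v,u=np.nonzero(m); q=plane(n,np.c_[u,v],.035)[:,:2]*1000
        f=lambda a:np.sum(np.diff(np.percentile(q@A(a),[1.5,98.5],axis=0),axis=0))
        aa=np.radians(np.arange(-5,16,.1)); a=aa[np.argmin([f(x) for x in aa])]; r=q@A(a); lo,hi=np.percentile(r,[.7,99.3],axis=0)
        print(n,'tray yaw %.1f'%np.degrees(a),'c',((lo+hi)/2@A(a).T).round(1),'size',(hi-lo).round(1),len(q))
E
python3 - <<'E'
from h import *
tray('a'); go()
a=cv2.imread('pics/top_a.png')[110:290,170:400]; b=cv2.imread('pics/side_a.png')[130:350,170:350]
cv2.imwrite('pics/ab.png',np.hstack([cv2.resize(a,(460,360)),cv2.resize(b,(295,360))]))
E
```

```text
top tray yaw 7.8 c [501.6 -18.6] size [150.7  96.8] 166
side tray yaw 8.6 c [486.5  73.8] size [149.7  76.4] 209
t 3.3 p [483.5 106.8  46.8] yang 97.96 F [ 0.2  0.2 -1.3] w 0.0099 q [ 0.14  0.38  1.82  0.    0.94 -1.57]
```

View pics/ab.png

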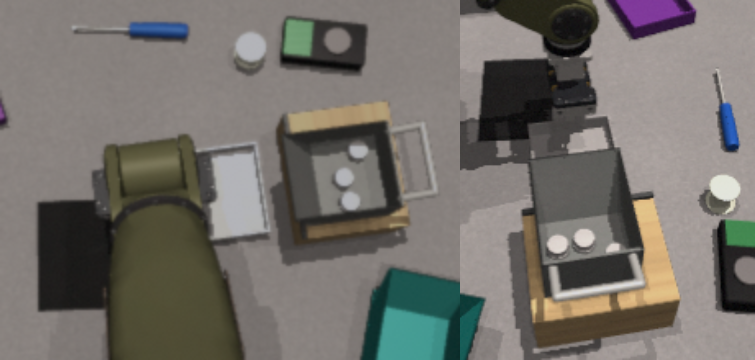

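The picture shows the tray (top crop 235,190) square in front of the stand, with the low wall facing it. The lateral error is below 1 mm and the gap about 40 mm, so I'll close it gently.

Scaled: -39 mm is -0.065, -38 mm is -0.0633.

Request:
arm_command --plan '[[[0,-0.0083,0,0,0,0,1],[0,-0.025,0,0,0,0,1],[0,-0.0417,0,0,0,0,1],[0,-0.0533,0,0,0,0,1],[0,-0.0583,0,0,0,0,1],[0,-0.0617,0,0,0,0,1],[0,-0.0633,0,0,0,0,1],[0,-0.065,0,0,0,0,1]]]'

```text
time_s: 4.1
ee_pos: [0.4884, 0.0676, 0.0469]
eef_rot: [3.141, -0.004, -3.003]
force: [0.8, 6.9, -1.3]
grip_width: 0.0098
grip_force: 40.0
```

Scaled: -1 mm is -0.0017.

Request:
arm_command --plan '[[[0,-0.0017,0,0,0,0,1],[0,-0.0017,0,0,0,0,1]]]'

```text
time_s: 4.3
ee_pos: [0.4886, 0.0676, 0.0471]
eef_rot: [3.14, -0.004, -3.003]
force: [-0.4, 9.7, -0.6]
grip_width: 0.0097
grip_force: 40.0
```

Scaled: -1 mm is -0.0017.

Request:
arm_command --plan '[[[0,-0.0017,0,0,0,0,1],[0,-0.0017,0,0,0,0,1]]]'

```text
time_s: 4.5
ee_pos: [0.4886, 0.0675, 0.0472]
eef_rot: [3.138, -0.004, -3.003]
force: [-2.7, 17.8, 1.1]
grip_width: 0.0099
grip_force: 40.0
```

Scaled: -225 mm is -0.375, -215 mm is -0.3583.

Request:
arm_command --plan '[[[0,0.0025,0,0,0,0,1],[0,0.0025,0,0,0,0,0.3],[0,0.0025,0,0,0,0,0.3],[0,0.0025,0,0,0,0,0.3],[0,0.0025,-0.0167,0,0,0,0.3],[0,0.0025,-0.0667,0,0,0,0.2],[0,0.0025,-0.1417,0,0,0,0.2],[0,0.0025,-0.2167,0,0,0,0.2],[0,0.0025,-0.2917,0,0,0,0.2],[0,0.0025,-0.3583,0,0,0,0.2],[0,0.0025,-0.375,0,0,0,0.2]]]'

```text
time_s: 5.6
ee_pos: [0.4903, 0.0671, 0.2771]
eef_rot: [-3.141, 0.003, -3.003]
force: [0.2, 1.1, 0.3]
grip_width: 0.0376
grip_force: 0.0
```

```bash
python3 - <<'E'
from h import *
go((521,-290,270,97.9),(521,-290,185,97.9))
E
```

```text
(521, -290, 270, 97.9) -> [  18.7 -357.9    7.2] [-0.     0.003  0.   ]
(521, -290, 185, 97.9) -> [  19.  -357.9   92.2] [-0.     0.003  0.   ]
t 5.6 p [490.3  67.1 277.1] yang 97.91 F [0.2 1.1 0.3] w 0.0376 q [ 0.06  0.13  1.57 -0.    1.45 -1.65]
```

Scaled: -358 mm is -0.5967, -350 mm is -0.5833, 0.003 rad is 0.0015.

Request:
arm_command --plan '[[[0.0017,-0.0333,0,0,0,0,0.2],[0.005,-0.1,0,0,0.0015,0,0.2],[0.01,-0.175,0,0,0.0015,0,0.2],[0.0133,-0.25,0,0,0.0015,0,0.2],[0.0167,-0.325,0,0,0.0015,0,0.2],[0.0217,-0.4,0,0,0.0015,0,0.2],[0.025,-0.475,0,0,0.0015,0,0.2],[0.0283,-0.5417,0,0,0.0015,0,0.2],[0.0317,-0.5833,0,0,0.0015,0,0.2],[0.0317,-0.5967,0.0083,0,0.0015,0,0.2],[0.0317,-0.5967,0.0167,0,0.0015,0,0.2],[0.0317,-0.5967,0.0167,0,0.0015,0,0.2]]]'

```text
time_s: 6.8
ee_pos: [0.5197, -0.2889, 0.2609]
eef_rot: [3.14, -0.008, -3.003]
force: [-0.2, -0.6, 0.7]
grip_width: 0.0376
grip_force: 0.0
```

```bash
python3 - <<'E'
from h import *
go((521,-290,185,97.9))
tray('b',box=(.35,.65,-.12,.095))
b=cv2.imread('pics/side_b.png')[110:350,160:380]; a=cv2.imread('pics/top_b.png')[130:260,190:400]
cv2.imwrite('pics/b.png',np.hstack([cv2.resize(b,(440,480)),cv2.resize(a,(355,480*130*355//210//355*210//210)) if 0 else cv2.copyMakeBorder(cv2.resize(a,(355,220)),0,260,0,0,0)]))
E
```

```text
(521, -290, 185, 97.9) -> [-1.8 -1.4 75.9] [ 0.001 -0.008  0.001]
t 6.8 p [ 519.7 -288.9  260.9] yang 97.95 F [-0.2 -0.6  0.7] w 0.0376 q [-0.57  0.37  1.3  -0.    1.48 -2.28]
top tray yaw 8.2 c [501.1 -17.2] size [150.8 181.7] 293Traceback (most recent call last):
  File "<stdin>", line 3, in <module>
  File "h.py", line 31, in tray
    v,u=np.nonzero(m); q=plane(n,np.c_[u,v],.035)[:,:2]*1000
                         ~~~~~^^^^^^^^^^^^^^^^^^^
  File "h.py", line 12, in plane
    c,d=rays(n,px); return c+d*((z-c[2])/d[:,2])[:,None]
        ~~~~^^^^^^
  File "h.py", line 9, in rays
    K,D,T=info(n); u=cv2.undistortPoints(np.array(px,float).reshape(-1,1,2),K,D).reshape(-1,2)
                     ~~~~~~~~~~~~~~~~~~~^^^^^^^^^^^^^^^^^^^^^^^^^^^^^^^^^^^^^^^^
cv2.error: OpenCV(4.12.0) /io/opencv/modules/calib3d/src/undistort.dispatch.cpp:347: error: (-215:Assertion failed) CV_IS_MAT(_src) && CV_IS_MAT(_dst) && (_src->rows == 1 || _src->cols == 1) && (_dst->rows == 1 || _dst->cols == 1) && _src->cols + _src->rows - 1 == _dst->rows + _dst->cols - 1 && (CV_MAT_TYPE(_src->type) == CV_32FC2 || CV_MAT_TYPE(_src->type) == CV_64FC2) && (CV_MAT_TYPE(_dst->type) == CV_32FC2 || CV_MAT_TYPE(_dst->type) == CV_64FC2) in function 'cvUndistortPointsInternal'
```

Scaled: 75 mm is 0.125, 65 mm is 0.1083, -0.008 rad is -0.004.

Request:
arm_command --plan '[[[-0.0033,-0.0017,0.0417,0,-0.004,0,0.2],[-0.0033,-0.0017,0.0833,0,-0.004,0,0.2],[-0.0033,-0.0017,0.1083,0,-0.004,0,0.2],[-0.0033,-0.0017,0.125,0,-0.004,0,0.2],[-0.0033,-0.0017,0.125,0,-0.004,0,0.2]]]'

```text
time_s: 7.4
ee_pos: [0.5213, -0.2901, 0.1862]
eef_rot: [3.141, -0.0, -3.003]
force: [-0.5, -0.8, 0.3]
grip_width: 0.0377
grip_force: 0.0
```

```bash
python3 - <<'E'
from h import *
go((521,-290,185,97.9))
im,d=grab('top'); a=im[140:260,200:420]; b,_=grab('side'); b=b[180:340,180:360]
cv2.imwrite('pics/b.png',np.hstack([cv2.resize(a,(440,240)),cv2.resize(b,(270,240))]))
E
```

```text
(521, -290, 185, 97.9) -> [0.3 0.1 1.2] [ 0.001 -0.     0.001]
t 7.4 p [ 521.3 -290.1  186.2] yang 97.97 F [-0.5 -0.8  0.3] w 0.0377 q [-0.57  0.42  1.4   0.    1.32 -2.28]
```

View pics/b.png

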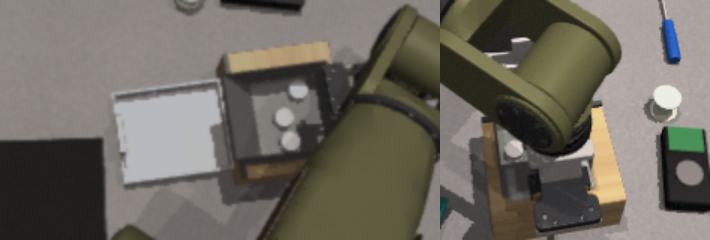

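The tray is docked flush along the stand front (top crop 225,130), and the gripper is over the bar. I'll close the fingers to a loose fit and compute the arc.

Request:
arm_command --plan '[[[0,0,0,0,0,0,0.4],[0,0,0,0,0,0,0.5],[0,0,0,0,0,0,0.6],[0,0,0,0,0,0,0.65],[0,0,0,0,0,0,0.68],[0,0,0,0,0,0,0.68]]]' --squeeze 40

```text
time_s: 8.1
ee_pos: [0.5215, -0.2909, 0.187]
eef_rot: [3.141, 0.001, -3.003]
force: [-1.1, -0.2, -0.1]
grip_width: 0.0149
grip_force: 0.0
```

```bash
python3 - <<'E'
from h import *
go()
f=lambda t:np.array([193.1*np.cos(np.radians(149.85-t)),-193.1*np.sin(np.radians(149.85-t))])
for t0 in(0,24,48,72):
    b=f(t0); print(t0,[[0,*[float(x) for x in (f(t)-b).round(1)]] for t in np.arange(t0+2,t0+25,2)])
E
```

```text
t 8.1 p [ 521.5 -290.9  187. ] yang 97.91 F [-1.1 -0.2 -0.1] w 0.0149 q [-0.57  0.42  1.4   0.    1.32 -2.28]
0 [[0, 3.5, -5.8], [0, 7.2, -11.4], [0, 11.1, -16.9], [0, 15.1, -22.3], [0, 19.4, -27.5], [0, 23.8, -32.6], [0, 28.4, -37.5], [0, 33.2, -42.3], [0, 38.1, -46.9], [0, 43.2, -51.3], [0, 48.5, -55.5], [0, 53.9, -59.5]]
24 [[0, 5.5, -3.9], [0, 11.2, -7.5], [0, 17.0, -11.0], [0, 22.9, -14.2], [0, 28.9, -17.3], [0, 35.0, -20.1], [0, 41.2, -22.7], [0, 47.5, -25.1], [0, 53.9, -27.3], [0, 60.4, -29.2], [0, 66.9, -31.0], [0, 73.4, -32.5]]
48 [[0, 6.6, -1.3], [0, 13.3, -2.3], [0, 20.0, -3.1], [0, 26.7, -3.7], [0, 33.4, -4.0], [0, 40.2, -4.1], [0, 46.9, -4.0], [0, 53.6, -3.6], [0, 60.3, -3.0], [0, 67.0, -2.2], [0, 73.7, -1.1], [0, 80.3, 0.2]]
72 [[0, 6.6, 1.5], [0, 13.1, 3.3], [0, 19.5, 5.3], [0, 25.9, 7.5], [0, 32.2, 9.9], [0, 38.4, 12.6], [0, 44.5, 15.4], [0, 50.5, 18.5], [0, 56.3, 21.8], [0, 62.1, 25.3], [0, 67.8, 29.0], [0, 73.3, 32.9]]
```

Scaled: -59.5 mm is -0.0992, 53.9 mm is 0.0898.

Request:
arm_command --plan '[[[0,0.0058,-0.0097,0,0,0,0.68],[0,0.012,-0.019,0,0,0,0.68],[0,0.0185,-0.0282,0,0,0,0.68],[0,0.0252,-0.0372,0,0,0,0.68],[0,0.0323,-0.0458,0,0,0,0.68],[0,0.0397,-0.0543,0,0,0,0.68],[0,0.0473,-0.0625,0,0,0,0.68],[0,0.0553,-0.0705,0,0,0,0.68],[0,0.0635,-0.0782,0,0,0,0.68],[0,0.072,-0.0855,0,0,0,0.68],[0,0.0808,-0.0925,0,0,0,0.68],[0,0.0898,-0.0992,0,0,0,0.68]]]'

```text
time_s: 9.3
ee_pos: [0.5144, -0.2397, 0.249]
eef_rot: [-3.135, 0.004, -3.005]
force: [0.6, -17.2, 10.5]
grip_width: 0.0151
grip_force: 8.4
```

```bash
python3 - <<'E'
from h import *
go()
im,d=grab('top'); a=im[120:260,190:410]; b,_=grab('side'); b=b[160:340,180:360]
cv2.imwrite('pics/c.png',np.hstack([cv2.resize(a,(440,280)),cv2.resize(b,(280,280))]))
E
```

```text
t 9.3 p [ 514.4 -239.7  249. ] yang 97.84 F [  0.6 -17.2  10.5] w 0.0151 q [-0.5   0.31  1.41 -0.    1.42 -2.21]
```

View pics/c.png

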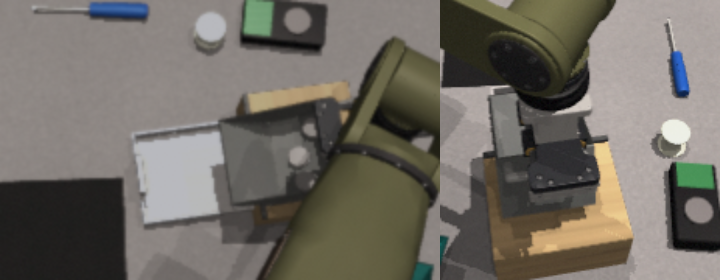

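The tub is tilted about 24°, still seated behind the lip, and the tray is undisturbed. Forces are as expected, so I'll continue.

Scaled: 73.4 mm is 0.1223, 66.9 mm is 0.1115.

Request:
arm_command --plan '[[[0,0.0092,-0.0065,0,0,0,0.68],[0,0.0187,-0.0125,0,0,0,0.68],[0,0.0283,-0.0183,0,0,0,0.68],[0,0.0382,-0.0237,0,0,0,0.68],[0,0.0482,-0.0288,0,0,0,0.68],[0,0.0583,-0.0335,0,0,0,0.68],[0,0.0687,-0.0378,0,0,0,0.68],[0,0.0792,-0.0418,0,0,0,0.68],[0,0.0898,-0.0455,0,0,0,0.68],[0,0.1007,-0.0487,0,0,0,0.68],[0,0.1115,-0.0517,0,0,0,0.68],[0,0.1223,-0.0542,0,0,0,0.68]]]'

```text
time_s: 10.6
ee_pos: [0.5041, -0.1652, 0.2806]
eef_rot: [-3.139, 0.003, -3.004]
force: [1.4, -4.7, 4.5]
grip_width: 0.0151
grip_force: 2.9
```

Scaled: 80.3 mm is 0.1338, 73.7 mm is 0.1228.

Request:
arm_command --plan '[[[0,0.011,-0.0022,0,0,0,0.68],[0,0.0222,-0.0038,0,0,0,0.68],[0,0.0333,-0.0052,0,0,0,0.68],[0,0.0445,-0.0062,0,0,0,0.68],[0,0.0557,-0.0067,0,0,0,0.68],[0,0.067,-0.0068,0,0,0,0.68],[0,0.0782,-0.0067,0,0,0,0.68],[0,0.0893,-0.006,0,0,0,0.68],[0,0.1005,-0.005,0,0,0,0.68],[0,0.1117,-0.0037,0,0,0,0.68],[0,0.1228,-0.0018,0,0,0,0.68],[0,0.1338,0.0003,0,0,0,0.68]]]'

```text
time_s: 11.8
ee_pos: [0.4926, -0.0846, 0.2785]
eef_rot: [3.141, 0.001, -3.003]
force: [0.5, -0.7, -0.1]
grip_width: 0.0149
grip_force: 0.6
```

Scaled: 50.5 mm is 0.0842, 47.5 mm is 0.0792.

Request:
arm_command --plan '[[[0,0.011,0.0025,0,0,0,0.68],[0,0.0218,0.0055,0,0,0,0.68],[0,0.0325,0.0088,0,0,0,0.68],[0,0.0432,0.0125,0,0,0,0.68],[0,0.0483,0.0145,0,0,0,0.68],[0,0.0537,0.0165,0,0,0,0.68],[0,0.0588,0.0187,0,0,0,0.68],[0,0.064,0.021,0,0,0,0.68],[0,0.0692,0.0233,0,0,0,0.68],[0,0.0742,0.0257,0,0,0,0.68],[0,0.0792,0.0283,0,0,0,0.68],[0,0.0842,0.0308,0,0,0,0.68]]]'

```text
time_s: 13.0
ee_pos: [0.4858, -0.035, 0.2601]
eef_rot: [3.141, 0.001, -3.003]
force: [-0.1, 0.3, -0.0]
grip_width: 0.0149
grip_force: 0.2
```

```bash
python3 - <<'E'
from h import *
go()
im,d=grab('top'); a=im[120:260,190:410]; b,_=grab('side'); b=b[140:340,160:360]
cv2.imwrite('pics/d.png',np.hstack([cv2.resize(a,(440,280)),cv2.resize(b,(280,280))]))
E
```

```text
t 13.0 p [485.8 -35.  260.1] yang 97.92 F [-0.1  0.3 -0. ] w 0.0149 q [-0.15  0.12  1.61  0.    1.41 -1.86]
```

View pics/d.png

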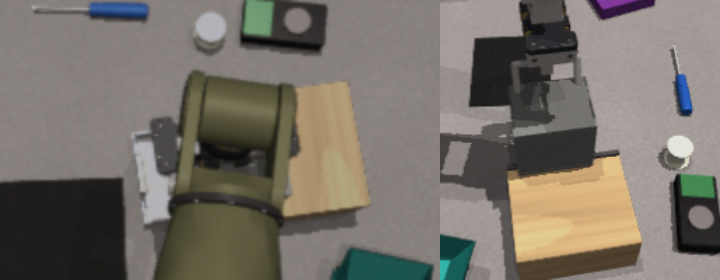

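At about 88° the tub stands on its nose behind the lip and the hold is quiet. I'll go a little further, dwell, then ease it back.

Scaled: 11.6 mm is 0.0193, 6.8 mm is 0.0113.

Request:
arm_command --plan '[[[0,0.005,0.0027,0,0,0,0.68],[0,0.0097,0.0055,0,0,0,0.68],[0,0.0145,0.0083,0,0,0,0.68],[0,0.0193,0.0113,0,0,0,0.68],[0,0.0193,0.0113,0,0,0,0.68],[0,0.0193,0.0113,0,0,0,0.68],[0,0.0193,0.0113,0,0,0,0.68],[0,0.0193,0.0113,0,0,0,0.68],[0,0.0193,0.0113,0,0,0,0.68],[0,0.0193,0.0113,0,0,0,0.68],[0,0.0193,0.0113,0,0,0,0.68],[0,0.0193,0.0113,0,0,0,0.68]]]'

```text
time_s: 14.3
ee_pos: [0.4842, -0.0238, 0.2535]
eef_rot: [3.141, 0.001, -3.003]
force: [-0.8, 1.1, -0.7]
grip_width: 0.0149
grip_force: 0.6
```

```bash
python3 - <<'E'
from h import *
go()
f=lambda t:np.array([193.1*np.cos(np.radians(149.85-t)),-193.1*np.sin(np.radians(149.85-t))])
for t0,st in((92,2.),(68,2),(44,2),(20,2)):
    b=f(t0); print(t0,[[0,*[float(x) for x in (f(max(t,0))-b).round(1)]] for t in t0-st*np.arange(1,13)])
im,d=grab('side'); P=cloud('side',d); 
im,d=grab('top'); P=cloud('top',d); X,Y,Z=np.moveaxis(P,-1,0); v=im.min(2)
m=(X>.42)&(X<.6)&(Y>-.1)&(Y<.07)&(Z>.013)&(Z<.03); print('tray pts at knob height',m.sum(), P[m].mean(0) if m.any() else 0)
E
```

```text
t 14.3 p [484.2 -23.8 253.5] yang 97.92 F [-0.8  1.1 -0.7] w 0.0149 q [-0.12  0.12  1.63  0.    1.39 -1.83]
92 [[0, -5.8, -3.5], [0, -11.7, -6.8], [0, -17.7, -9.8], [0, -23.8, -12.7], [0, -30.0, -15.4], [0, -36.2, -17.8], [0, -42.6, -20.0], [0, -49.0, -22.0], [0, -55.6, -23.8], [0, -62.1, -25.3], [0, -68.7, -26.6], [0, -75.4, -27.7]]
68 [[0, -6.7, -0.8], [0, -13.4, -1.4], [0, -20.1, -1.8], [0, -26.9, -1.9], [0, -33.6, -1.8], [0, -40.3, -1.5], [0, -47.1, -0.9], [0, -53.7, -0.1], [0, -60.4, 0.9], [0, -67.0, 2.2], [0, -73.6, 3.7], [0, -80.1, 5.4]]
44 [[0, -6.5, 2.0], [0, -12.8, 4.1], [0, -19.1, 6.5], [0, -25.3, 9.1], [0, -31.5, 12.0], [0, -37.5, 15.0], [0, -43.4, 18.3], [0, -49.2, 21.7], [0, -54.8, 25.4], [0, -60.4, 29.2], [0, -65.7, 33.3], [0, -71.0, 37.5]]
20 [[0, -5.1, 4.4], [0, -10.0, 9.0], [0, -14.8, 13.7], [0, -19.4, 18.7], [0, -23.9, 23.7], [0, -28.1, 29.0], [0, -32.2, 34.3], [0, -36.1, 39.8], [0, -39.8, 45.5], [0, -43.2, 51.3], [0, -43.2, 51.3], [0, -43.2, 51.3]]
tray pts at knob height 109 [0.4692966  0.04769262 0.02096286]
```

Scaled: -75.4 mm is -0.1257, -23.9 mm is -0.0398.

Request:
arm_command --plan '[[[0,-0.0048,-0.0028,0,0,0,0.68],[0,-0.0133,-0.008,0,0,0,0.68],[0,-0.0233,-0.0133,0,0,0,0.68],[0,-0.0333,-0.0183,0,0,0,0.68],[0,-0.0433,-0.0228,0,0,0,0.68],[0,-0.0533,-0.027,0,0,0,0.68],[0,-0.0633,-0.0308,0,0,0,0.68],[0,-0.0733,-0.034,0,0,0,0.68],[0,-0.0833,-0.0372,0,0,0,0.68],[0,-0.0933,-0.0398,0,0,0,0.68],[0,-0.1092,-0.0433,0,0,0,0.68],[0,-0.1257,-0.0462,0,0,0,0.68]]]'

```text
time_s: 15.6
ee_pos: [0.4947, -0.0993, 0.2813]
eef_rot: [-3.141, 0.001, -3.003]
force: [-0.3, -1.7, 0.0]
grip_width: 0.0148
grip_force: 0.6
```

Scaled: -80.1 mm is -0.1335, -73.6 mm is -0.1227.

Request:
arm_command --plan '[[[0,-0.0112,-0.0013,0,0,0,0.68],[0,-0.0223,-0.0023,0,0,0,0.68],[0,-0.0335,-0.003,0,0,0,0.68],[0,-0.0448,-0.0032,0,0,0,0.68],[0,-0.056,-0.003,0,0,0,0.68],[0,-0.0672,-0.0025,0,0,0,0.68],[0,-0.0785,-0.0015,0,0,0,0.68],[0,-0.0895,-0.0002,0,0,0,0.68],[0,-0.1007,0.0015,0,0,0,0.68],[0,-0.1117,0.0037,0,0,0,0.68],[0,-0.1227,0.0062,0,0,0,0.68],[0,-0.1335,0.009,0,0,0,0.68]]]'

```text
time_s: 16.8
ee_pos: [0.5057, -0.1783, 0.2755]
eef_rot: [3.141, 0.001, -3.003]
force: [-0.3, -3.2, -1.5]
grip_width: 0.0151
grip_force: 1.5
```

```bash
python3 - <<'E'
from h import *
go()
im,d=grab('top'); cv2.imwrite('pics/top_e.png',im); a=im[120:260,190:410]; b,_=grab('side'); b=b[120:320,160:360]
cv2.imwrite('pics/e.png',np.hstack([cv2.resize(a,(471,300)),cv2.resize(b,(300,300))]))
E
```

```text
t 16.8 p [ 505.7 -178.3  275.5] yang 97.92 F [-0.3 -3.2 -1.5] w 0.0151 q [-0.41  0.22  1.45  0.    1.46 -2.12]
```

View pics/e.png

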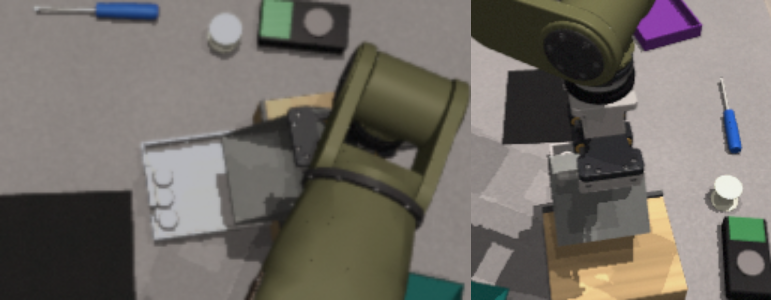

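All three knobs are in the tray (top crop 165,178; 165,197; 168,218). I'll ease the tub down flat.

Scaled: -71 mm is -0.1183, -65.7 mm is -0.1095.

Request:
arm_command --plan '[[[0,-0.0108,0.0033,0,0,0,0.68],[0,-0.0213,0.0068,0,0,0,0.68],[0,-0.0318,0.0108,0,0,0,0.68],[0,-0.0422,0.0152,0,0,0,0.68],[0,-0.0525,0.02,0,0,0,0.68],[0,-0.0625,0.025,0,0,0,0.68],[0,-0.0723,0.0305,0,0,0,0.68],[0,-0.082,0.0362,0,0,0,0.68],[0,-0.0913,0.0423,0,0,0,0.68],[0,-0.1007,0.0487,0,0,0,0.68],[0,-0.1095,0.0555,0,0,0,0.68],[0,-0.1183,0.0625,0,0,0,0.68]]]'

```text
time_s: 18.1
ee_pos: [0.5158, -0.2496, 0.2387]
eef_rot: [-3.139, 0.002, -3.004]
force: [0.6, -10.1, 4.6]
grip_width: 0.015
grip_force: 4.9
```

Scaled: 47.5 mm is 0.0792, 45.5 mm is 0.0758.

Request:
arm_command --plan '[[[0,-0.0085,0.0073,0,0,0,0.68],[0,-0.0167,0.015,0,0,0,0.68],[0,-0.0247,0.0228,0,0,0,0.68],[0,-0.0323,0.0312,0,0,0,0.68],[0,-0.0398,0.0395,0,0,0,0.68],[0,-0.0468,0.0483,0,0,0,0.68],[0,-0.0537,0.0572,0,0,0,0.68],[0,-0.057,0.0617,0,0,0,0.68],[0,-0.0602,0.0663,0,0,0,0.68],[0,-0.0633,0.0712,0,0,0,0.68],[0,-0.0663,0.0758,0,0,0,0.68],[0,-0.0683,0.0792,0,0,0,0.68]]]'

```text
time_s: 19.3
ee_pos: [0.5214, -0.2903, 0.1909]
eef_rot: [-3.139, 0.002, -3.004]
force: [1.7, -11.3, 0.8]
grip_width: 0.015
grip_force: 5.8
```

Scaled: -4.4 mm is -0.0073, 4 mm is 0.0067.

Request:
arm_command --plan '[[[0,-0.001,0.0017,0,0,0,0.68],[0,-0.002,0.0033,0,0,0,0.68],[0,-0.003,0.005,0,0,0,0.68],[0,-0.004,0.0067,0,0,0,0.68],[0,-0.0057,0.0067,0,0,0,0.68],[0,-0.0073,0.0067,0,0,0,0.68],[0,-0.0073,0.0067,0,0,0,0.68]]]'

```text
time_s: 20.0
ee_pos: [0.5216, -0.2937, 0.1861]
eef_rot: [3.141, 0.001, -3.004]
force: [0.2, -6.2, -4.0]
grip_width: 0.0154
grip_force: 3.2
```

```bash
python3 - <<'E'
from h import *
go((521,-290,185,97.9))
for n in('top','side'):
    im,d=grab(n); P=cloud(n,d); X,Y,Z=np.moveaxis(P,-1,0); s=cv2.cvtColor(im,cv2.COLOR_BGR2HSV)[...,1]
    a=np.radians(7.9); yy=-np.sin(a)*(X-.5072)+np.cos(a)*(Y+.1915); xx=np.cos(a)*(X-.5072)+np.sin(a)*(Y+.1915)
    m=(abs(xx)<.075)&(yy>.09)&(yy<.12)&(Z>.17)&(Z<.24); print(n,'front rim z',np.percentile(Z[m],[50,90]) if m.any() else 0,m.sum(), np.percentile(yy[m],95) if m.any() else 0)
E
```

```text
(521, -290, 185, 97.9) -> [0.1 3.7 1.1] [ 0.     0.001 -0.   ]
t 20.0 p [ 521.6 -293.7  186.1] yang 97.9 F [ 0.2 -6.2 -4. ] w 0.0154 q [-0.57  0.42  1.4   0.    1.32 -2.28]
top front rim z [0.19678378 0.2004038 ] 134 0.09943480640996893
side front rim z [0.1980707  0.19890729] 9 0.10078107208771012
```

Scaled: -2 mm is -0.0033, -1.4 mm is -0.0023.

Request:
arm_command --plan '[[[0,-0.0012,0,0,0,0,0.68],[0,-0.0023,0,0,0,0,0.68],[0,-0.0033,0,0,0,0,0.68],[0,-0.0033,0,0,0,0,0.68]]]'

```text
time_s: 20.5
ee_pos: [0.5219, -0.2955, 0.186]
eef_rot: [3.141, 0.0, -3.004]
force: [0.8, -5.8, -4.0]
grip_width: 0.0153
grip_force: 2.9
```

```bash
cat >> h.py <<'E'
def tubchk(n,im,d):
    P=cloud(n,d); X,Y,Z=np.moveaxis(P,-1,0); s=cv2.cvtColor(im,cv2.COLOR_BGR2HSV)[...,1]
    a=np.radians(7.9); yy=-np.sin(a)*(X-.5072)+np.cos(a)*(Y+.1915); xx=np.cos(a)*(X-.5072)+np.sin(a)*(Y+.1915)
    m=(abs(xx)<.075)&(yy>.08)&(yy<.12)&(Z>.17)&(Z<.24)
    b=(abs(xx)<.055)&(yy<-.09)&(yy>-.115)&(Z>.19)&(Z<.225)
    print(n,'front rim z',np.percentile(Z[m],[50,90]).round(4),m.sum(),'yy95',np.percentile(yy[m],[50,95]).round(4),'xx',np.percentile(xx[m],[3,97]).round(4),'bar',P[b].mean(0).round(4) if b.any() else 0,b.sum())
E
python3 - <<'E'
from h import *
go()
tubchk('top',cv2.imread('pics/top0.png'),np.load('top0.npy')); tubchk('top',*grab('top'))
E
```

```text
t 20.5 p [ 521.9 -295.5  186. ] yang 97.9 F [ 0.8 -5.8 -4. ] w 0.0153 q [-0.58  0.43  1.4   0.    1.32 -2.29]
top front rim z [0.1924 0.2006] 275 yy95 [0.0952 0.1045] xx [-0.0612  0.0639] bar [ 0.5204 -0.2879  0.209 ] 167
top front rim z [0.1941 0.2008] 232 yy95 [0.0898 0.0973] xx [-0.0618  0.0646] bar [ 0.5712 -0.2796  0.2079] 11
```

The readings suggest the tub is still a couple of degrees up, with the bar held by pad friction, and that its nose rolled back a few mm. I'll keep following the arc down until the forces vanish.

Scaled: 4 mm is 0.0067, 3 mm is 0.005.

Request:
arm_command --plan '[[[0,-0.0008,0.0017,0,0,0,0.68],[0,-0.0017,0.0033,0,0,0,0.68],[0,-0.0025,0.005,0,0,0,0.68],[0,-0.0033,0.0067,0,0,0,0.68]]]'

```text
time_s: 20.95
ee_pos: [0.5224, -0.2968, 0.1825]
eef_rot: [3.141, 0.001, -3.003]
force: [0.2, -0.2, 0.2]
grip_width: 0.015
grip_force: 0.0
```

Scaled: 4 mm is 0.0067, 3 mm is 0.005.

Request:
arm_command --plan '[[[0,-0.0008,0.0017,0,0,0,0.68],[0,-0.0017,0.0033,0,0,0,0.68],[0,-0.0025,0.005,0,0,0,0.68],[0,-0.0033,0.0067,0,0,0,0.68]]]'

```text
time_s: 21.35
ee_pos: [0.5226, -0.299, 0.1786]
eef_rot: [3.141, 0.001, -3.003]
force: [0.5, -0.2, 0.2]
grip_width: 0.015
grip_force: 0.0
```

```bash
python3 - <<'E'
from h import *
go()
tubchk('top',*grab('top'))
E
```

```text
t 21.35 p [ 522.6 -299.   178.6] yang 97.92 F [ 0.5 -0.2  0.2] w 0.015 q [-0.58  0.44  1.4   0.    1.31 -2.29]
top front rim z [0.1944 0.2008] 224 yy95 [0.0895 0.0972] xx [-0.0616  0.0638] bar [ 0.5707 -0.2805  0.2062] 16
```

Scaled: -58 mm is -0.0967, -45 mm is -0.075, -0.04 rad is -0.02.

Request:
arm_command --plan '[[[0,0.0017,0,0,0,0,0.55],[0,0.0017,0,0,0,0,0.55],[0,0.0017,-0.0333,0,0,0,0.55],[0,0.0017,-0.075,0,0,0,0.55],[0,0.0017,-0.0967,0,0,0,0.8],[0,0.0233,-0.0967,0,0,0,1],[0,0.0433,-0.0967,0,0,0,1],[0,0.045,-0.0967,-0.02,0,0,1],[0,0.045,-0.0967,-0.02,0,0,1],[0,0.045,-0.0967,-0.02,0,0,1]]]'

```text
time_s: 22.4
ee_pos: [0.5186, -0.2718, 0.2358]
eef_rot: [3.101, -0.0, -3.003]
force: [-0.3, -0.1, -1.2]
grip_width: 0.0007
grip_force: 0.0
```

```bash
python3 - <<'E'
from h import *
go((518.7,-272.4,165,97.9))
for n in('top','side'): tubchk(n,*grab(n))
tubchk('side',cv2.imread('pics/side0.png'),np.load('side0.npy'))
E
```

```text
(518.7, -272.4, 165, 97.9) -> [-0.  -3.5 70.7] [ 0.04 -0.    0.  ]
t 22.4 p [ 518.6 -271.8  235.8] yang 97.92 F [-0.3 -0.1 -1.2] w 0.0007 q [-0.56  0.37  1.35  0.03  1.44 -2.27]
top front rim z [0.1945 0.201 ] 227 yy95 [0.0897 0.097 ] xx [-0.0609  0.0641] bar 0 0
side front rim z [0.1783 0.1814] 6 yy95 [0.0813 0.0831] xx [-0.0611 -0.0547] bar [ 0.4786 -0.3022  0.2085] 115
side front rim z [0.1876 0.1991] 845 yy95 [0.0939 0.1041] xx [-0.0601  0.0605] bar [ 0.5227 -0.291   0.2082] 372
```

Request:
arm_command --plan '[[[0,-0.0017,0.0333,0,0,0,1],[0,-0.0027,0.0667,0,0,0,1],[0,-0.0037,0.0917,0,0,0,1],[0,-0.0047,0.1133,0,0,0,1],[0,-0.0047,0.1167,0,0,0,1]]]'

```text
time_s: 23.0
ee_pos: [0.5184, -0.2719, 0.1651]
eef_rot: [3.1, -0.001, -3.003]
force: [-0.1, -0.4, 0.2]
grip_width: 0.0003
grip_force: 0.0
```

Scaled: 5 mm is 0.0083, 4 mm is 0.0067.

Request:
arm_command --plan '[[[0,0.0017,0,0,0,0,1],[0,0.0033,0,0,0,0,1],[0,0.005,0,0,0,0,1],[0,0.0067,0,0,0,0,1],[0,0.0083,0,0,0,0,1],[0,0.0083,0,0,0,0,1]]]'

```text
time_s: 23.6
ee_pos: [0.5182, -0.2672, 0.167]
eef_rot: [3.102, 0.001, -3.003]
force: [0.1, 0.2, 0.4]
grip_width: 0.0009
grip_force: 0.0
```

Scaled: 3 mm is 0.005, 2 mm is 0.0033.

Request:
arm_command --plan '[[[0,0.0017,0,0,0,0,1],[0,0.0033,0,0,0,0,1],[0,0.005,0,0,0,0,1],[0,0.005,0,0,0,0,1]]]'

```text
time_s: 24.0
ee_pos: [0.5178, -0.2648, 0.167]
eef_rot: [3.103, 0.001, -3.004]
force: [2.0, -4.1, -1.8]
grip_width: 0.0004
grip_force: 2.3
```

```bash
python3 - <<'E'
from h import *
go()
for n in('top','side'): tubchk(n,*grab(n))
E
```

```text
t 24.0 p [ 517.8 -264.8  167. ] yang 97.91 F [ 2.  -4.1 -1.8] w 0.0004 q [-0.55  0.42  1.46  0.03  1.29 -2.27]
top front rim z [0.1956 0.2012] 225 yy95 [0.0897 0.097 ] xx [-0.0616  0.0634] bar 0 0Traceback (most recent call last):
  File "<stdin>", line 3, in <module>
  File "h.py", line 40, in tubchk
    print(n,'front rim z',np.percentile(Z[m],[50,90]).round(4),m.sum(),'yy95',np.percentile(yy[m],[50,95]).round(4),'xx',np.percentile(xx[m],[3,97]).round(4),'bar',P[b].mean(0).round(4) if b.any() else 0,b.sum())
                          ~~~~~~~~~~~~~^^^^^^^^^^^^^^
    return _quantile_unchecked(
        a, q, axis, out, overwrite_input, method, keepdims, weights)
    return _ureduce(a,
                    func=_quantile_ureduce_func,
    ...<5 lines>...
                    overwrite_input=overwrite_input,
                    method=method)
    r = func(a, **kwargs)
    result = _quantile(arr,
                       quantiles=q,
    ...<2 lines>...
                       out=out,
                       weights=wgt)
    slices_having_nans = np.isnan(arr[-1, ...])
                                  ~~~^^^^^^^^^
IndexError: index -1 is out of bounds for axis 0 with size 0
```

Scaled: 3.5 mm is 0.0058, 2.8 mm is 0.0047.

Request:
arm_command --plan '[[[0,0.0012,0,0,0,0,1],[0,0.0023,0,0,0,0,1],[0,0.0035,0,0,0,0,1],[0,0.0047,0,0,0,0,1],[0,0.0058,0,0,0,0,1]]]'

```text
time_s: 24.6
ee_pos: [0.5173, -0.262, 0.1672]
eef_rot: [3.104, 0.001, -3.004]
force: [1.1, -10.3, -2.5]
grip_width: 0.0008
grip_force: 5.0
```

Scaled: 2 mm is 0.0033, 1.5 mm is 0.0025.

Request:
arm_command --plan '[[[0,0.0008,0,0,0,0,1],[0,0.0017,0,0,0,0,1],[0,0.0025,0,0,0,0,1],[0,0.0033,0,0,0,0,1]]]'

```text
time_s: 25.0
ee_pos: [0.517, -0.26, 0.1672]
eef_rot: [3.104, 0.001, -3.004]
force: [0.7, -9.1, -4.2]
grip_width: 0.0004
grip_force: 4.9
```

```bash
python3 - <<'E'
from h import *
go(); tubchk('top',*grab('top'))
E
```

```text
t 25.0 p [ 517.  -260.   167.2] yang 97.89 F [ 0.7 -9.1 -4.2] w 0.0004 q [-0.54  0.41  1.47  0.03  1.29 -2.26]
top front rim z [0.1926 0.2013] 270 yy95 [0.0925 0.1016] xx [-0.0606  0.064 ] bar 0 0
```

Scaled: 1.5 mm is 0.0025, 1 mm is 0.0017.

Request:
arm_command --plan '[[[0,0.0008,0,0,0,0,1],[0,0.0017,0,0,0,0,1],[0,0.0025,0,0,0,0,1]]]'

```text
time_s: 25.35
ee_pos: [0.5168, -0.2585, 0.1672]
eef_rot: [3.103, 0.001, -3.004]
force: [1.8, -9.6, -5.0]
grip_width: 0.0004
grip_force: 4.8
```

Scaled: 1 mm is 0.0017, 0.5 mm is 0.0008.

Request:
arm_command --plan '[[[0,0.0008,0,0,0,0,1],[0,0.0017,0,0,0,0,1]]]'

```text
time_s: 25.55
ee_pos: [0.5166, -0.2575, 0.1672]
eef_rot: [3.103, 0.001, -3.004]
force: [1.0, -9.1, -3.5]
grip_width: 0.0004
grip_force: 4.8
```

```bash
python3 - <<'E'
from h import *
go(); tubchk('top',*grab('top'))
E
```

```text
t 25.55 p [ 516.6 -257.5  167.2] yang 97.89 F [ 1.  -9.1 -3.5] w 0.0004 q [-0.54  0.41  1.47  0.03  1.29 -2.26]
top front rim z [0.1917 0.2008] 278 yy95 [0.0946 0.1042] xx [-0.0608  0.0642] bar 0 0
```

The tub is back at its original spot (rim 104.2 mm against 104.5 mm before). Now I'll withdraw and go to the tray tab.

Scaled: -108 mm is -0.18, -90 mm is -0.15, 0.04 rad is 0.02.

Request:
arm_command --plan '[[[0,-0.0067,0,0,0,0,1],[0,-0.0133,0,0,0,0,1],[0,-0.0133,-0.0333,0,0,0,1],[0,-0.0158,-0.0917,0,0,0,1],[0,-0.0183,-0.15,0,0,0,1],[0,-0.02,-0.18,0.02,0,0,0.5],[0,-0.02,-0.18,0.02,0,0,0.3]]]'

```text
time_s: 26.3
ee_pos: [0.5195, -0.2727, 0.2775]
eef_rot: [-3.138, 0.005, -3.003]
force: [-0.7, -0.4, -0.6]
grip_width: 0.013
grip_force: 0.0
```

```bash
python3 - <<'E'
from h import *
go((488.7,67.5,275,97.9))
E
```

```text
(488.7, 67.5, 275, 97.9) -> [-16.5 341.2   1.5] [-0.003  0.005  0.001]
t 26.3 p [ 519.5 -272.7  277.5] yang 97.94 F [-0.7 -0.4 -0.6] w 0.013 q [-0.55  0.34  1.31  0.    1.49 -2.26]
```

Scaled: 341 mm is 0.5683, -16.5 mm is -0.0275.

Request:
arm_command --plan '[[[-0.0017,0.0333,0,0,0,0,0.2],[-0.005,0.1,0,0,0,0,0.2],[-0.0083,0.175,0,0,0,0,0.2],[-0.0117,0.25,0,0,0,0,0.2],[-0.015,0.325,0,0,0,0,0.2],[-0.0183,0.4,0,0,0,0,0.2],[-0.0217,0.475,0,0,0,0,0.2],[-0.025,0.5333,0,0,0,0,0.2],[-0.0275,0.5633,0,0,0,0,0.2],[-0.0275,0.5683,0,0,0,0,0.2],[-0.0275,0.5683,0,0,0,0,0.2]]]'

```text
time_s: 27.4
ee_pos: [0.488, 0.0675, 0.2739]
eef_rot: [3.141, -0.001, -3.003]
force: [0.3, 0.0, 0.0]
grip_width: 0.0381
grip_force: 0.0
```

```bash
python3 - <<'E'
from h import *
go((488.7,67.5,47,97.9))
for n in('top','side'):
    im,d=grab(n); cv2.imwrite(f'pics/{n}_f.png',im); tubchk(n,im,d)
    P=cloud(n,d); X,Y,Z=np.moveaxis(P,-1,0)
    tb=(X>.44)&(X<.54)&(Y>.04)&(Y<.1)&(Z>.055)&(Z<.085); print(n,'tab',P[tb].mean(0).round(4) if tb.any() else 0,tb.sum())
a=cv2.imread('pics/top_f.png')[120:260,190:410]; b=cv2.imread('pics/side_f.png')[120:320,160:360]
cv2.imwrite('pics/f.png',np.hstack([cv2.resize(a,(471,300)),cv2.resize(b,(300,300))]))
E
```

```text
(488.7, 67.5, 47, 97.9) -> [-9.000e-01 -2.000e-01  2.269e+02] [ 0.001 -0.001  0.001]
t 27.4 p [488.   67.5 273.9] yang 97.97 F [0.3 0.  0. ] w 0.0381 q [ 0.06  0.12  1.57  0.    1.44 -1.65]
top front rim z [0.1928 0.2015] 272 yy95 [0.0949 0.1043] xx [-0.0615  0.0643] bar [ 0.521  -0.2885  0.2089] 169
top tab [0.5036 0.0705 0.0741] 17
side front rim z [0.1873 0.1992] 841 yy95 [0.0934 0.1033] xx [-0.0601  0.0606] bar [ 0.5222 -0.2918  0.2082] 370
side tab [0.4866 0.0647 0.0681] 139
```

View pics/f.png

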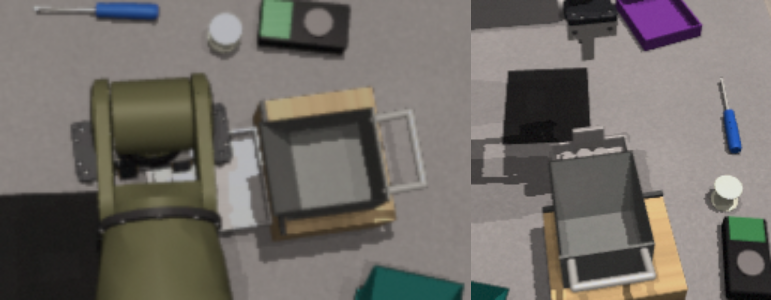

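The tub is flat, empty and where it stood. The knobs lie in the tray by the tab (side crop 565-620,155). Now I'll grip the tab.

Scaled: 226 mm is 0.3767, 215 mm is 0.3583.

Request:
arm_command --plan '[[[-0.0017,0,0.0667,0,0,0,0.2],[-0.0017,0,0.15,0,0,0,0.2],[-0.0017,0,0.2333,0,0,0,0.2],[-0.0017,0,0.3083,0,0,0,0.2],[-0.0017,0,0.3583,0,0,0,0.2],[-0.0017,0,0.3767,0,0,0,0.2],[-0.0017,0,0.3767,0,0,0,1],[-0.0017,0,0.3767,0,0,0,1],[-0.0017,0,0.3767,0,0,0,1],[-0.0017,0,0.3767,0,0,0,1],[-0.0017,0,0.3767,0,0,0,1]]]' --squeeze 40

```text
time_s: 28.6
ee_pos: [0.4902, 0.0679, 0.0501]
eef_rot: [3.141, 0.003, -3.003]
force: [0.2, 2.1, 8.3]
grip_width: 0.0097
grip_force: 40.0
```

```bash
python3 - <<'E'
from h import *
go((397.5,281.9,47,92.1),(484,100,47,97.9))
E
```

```text
(397.5, 281.9, 47, 92.1) -> [ 62.4 224.7   3. ] [0.    0.003 0.102]
(484, 100, 47, 97.9) -> [ 1.7 32.7  3.1] [0.    0.003 0.   ]
t 28.6 p [490.2  67.9  50.1] yang 97.92 F [0.2 2.1 8.3] w 0.0097 q [ 0.06  0.37  1.83  0.    0.94 -1.65]
```

Scaled: 224.7 mm is 0.3745, 223 mm is 0.3717, 0.102 rad is 0.051.

Request:
arm_command --plan '[[[0,0.0083,0,0,0,0,1],[0.0017,0.03,0,0,0,0,1],[0.0067,0.0633,0,0,0,0.005,1],[0.0167,0.1033,0,0,0,0.01,1],[0.03,0.15,0,0,0,0.0175,1],[0.045,0.1967,0,0,0,0.025,1],[0.06,0.2433,0,0,0,0.0325,1],[0.075,0.29,0,0,0,0.04,1],[0.0883,0.33,0,0,0,0.046,1],[0.0967,0.3567,0,0,0,0.051,1],[0.1008,0.3717,0,0,0,0.051,1],[0.1017,0.3745,0,0,0,0.051,1]]]'

```text
time_s: 29.8
ee_pos: [0.3985, 0.2825, 0.0501]
eef_rot: [3.141, 0.004, -3.104]
force: [1.3, -6.4, 9.0]
grip_width: 0.0097
grip_force: 40.0
```

Request:
arm_command --plan '[[[0,0,0,0,0,0,1],[0,0,0,0,0,0,1]]]'

```text
time_s: 30.0
ee_pos: [0.3986, 0.2825, 0.0501]
eef_rot: [3.14, 0.003, -3.105]
force: [-3.3, 1.6, 8.1]
grip_width: 0.0098
grip_force: 40.0
```

```bash
python3 - <<'E'
from h import *
go((399,282,50,92.1)); tray('g',box=(.29,.51,.08,.31))
for n in('top','side'): print(plane(n,[[256,192]],0).round(3))
E
```

```text
(399, 282, 50, 92.1) -> [-0.4 -0.5  0.1] [0.002 0.003 0.   ]
t 30.0 p [398.6 282.5  50.1] yang 92.11 F [-3.3  1.6  8.1] w 0.0098 q [ 0.54  0.36  1.84 -0.    0.94 -1.07]
top tray yaw 2.1 c [402.1 185. ] size [149.6 155. ] 176
side tray yaw 2.8 c [398.9 193.1] size [150.2 186.6] 396
[[0.55  0.081 0.   ]]
[[0.546 0.181 0.   ]]
```

Scaled: -200 mm is -0.3333, -185 mm is -0.3083.

Request:
arm_command --plan '[[[0,0,0,0,0,0,0.3],[0,0,0,0,0,0,0.3],[0,0,0,0,0,0,0.3],[0,0,-0.025,0,0,0,0.3],[0,0,-0.0917,0,0,0,0.3],[0,0,-0.1667,0,0,0,0.3],[0,0,-0.2417,0,0,0,0.2],[0,0.0667,-0.3083,0,0,0,0.2],[0,0.1417,-0.3333,0,0,0,0.2],[0,0.2167,-0.3333,0,0,0,0.2],[0,0.2833,-0.3333,0,0,0,0.2],[0,0.3083,-0.3333,0,0,0,0.2]]]'

```text
time_s: 31.3
ee_pos: [0.3902, 0.4693, 0.2481]
eef_rot: [-3.141, 0.0, -3.103]
force: [-0.3, -0.7, 0.2]
grip_width: 0.0374
grip_force: 0.0
```

```bash
python3 - <<'E'
from h import *
go(); tray('h',box=(.29,.51,.08,.31))
for n in('top','side'):
    im=cv2.imread(f'pics/{n}_h.png'); d=np.load(f'{n}_h.npy'); tubchk(n,im,d)
    m=cv2.imread(f'pics/{n}_h.png',0)
a=cv2.imread('pics/top_h.png')[110:290,170:400]; b=cv2.imread('pics/side_h.png')[120:340,160:370]
cv2.imwrite('pics/h.png',np.hstack([cv2.resize(a,(460,360)),cv2.resize(b,(340,360))]))
E
```

```text
t 31.3 p [390.2 469.3 248.1] yang 92.19 F [-0.3 -0.7  0.2] w 0.0374 q [ 0.82  0.41  1.27 -0.    1.46 -0.79]
top tray yaw 2.0 c [401.3 197. ] size [150.1 179.3] 300
side tray yaw 2.8 c [398.9 193.2] size [150.2 186.6] 394
top front rim z [0.1935 0.2017] 269 yy95 [0.0949 0.104 ] xx [-0.0616  0.064 ] bar [ 0.5218 -0.2885  0.2087] 166
side front rim z [0.1873 0.199 ] 846 yy95 [0.0932 0.1035] xx [-0.0601  0.0605] bar [ 0.523  -0.2916  0.2081] 370
```

View pics/h.png

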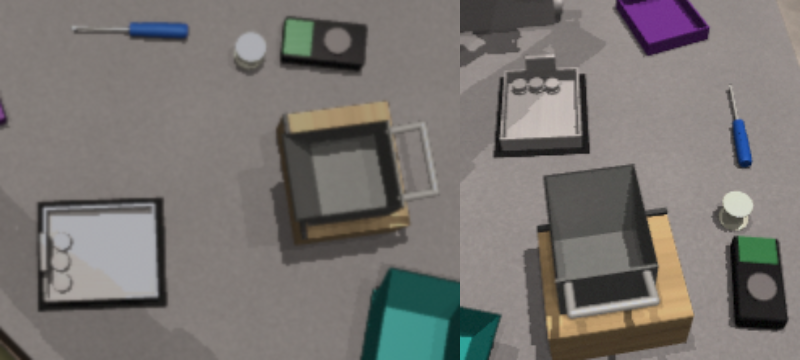

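The tray lies centred and lined up on the mat, with three knobs in it (top crop 60,242; 60,260; 60,282). The tub stands flat and empty on the stand, and the spool, screwdriver and meter are untouched.

```bash
python3 -c "
from station import ctrl
print(ctrl.hand_in())"
```

```text
the job is handed in; nothing more can be done
None
```

I handed the job in at about 31 s: all three knobs are in the tray, centred on the mat and lined up with it, and the tub is flat and empty; its nose rolled back about 7 mm on the return, so I pushed it forward to within about 1 mm of where it stood.

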